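# Clamp a frame rail on the gilder's board

### The arm

A 7-joint arm with a two-finger parallel gripper is mounted at the origin on the work surface. World frame = base frame: x ahead of the robot, y to its left, z up, the work surface at z = 0. Lengths are in m, angles in rad, forces in N, time in s.
With the tool pointing down it reaches from about 0.425 to 0.925 m from the base axis. Payload 6.8 kg.
Tool frame: the origin (TCP) lies between the finger pads; the fingertips stand r.tcp_to_tips ahead of it and the grasp point (between the pads) lies 3 mm ahead of it (r.tcp_to_tips is the distance from the TCP to the fingertips, in m); z points along the fingers, y is the line along which they close (so a half turn about z gives the same grasp; the last joint's range is limited). The gripper opens to 85 mm and grips with 20 to 120 N. Pads are 22 mm wide; open, the fingers measure 114 mm over their backs; the gripper's body (76 mm by 85 mm) begins 54 mm behind the grasp point. The pads swing forward as they close: fully open they stand 13 mm farther back than shut.
Start: joints at [-0.108, 0.477, 0.022, 1.555, -0.011, 1.109, -0.083], TCP at [0.675, 0, 0.253] pointing down, gripper open.
Joint ranges: [-2.96, 2.96], [-0.34, 2.1], [-1.41, 1.46], [0.24, 2.44], [-1.37, 4.51], [0.17, 1.92], [-2.96, 2.96]. Speed limits (rad/s): [2.39, 2.39, 3.14, 3.14, 3.14, 3.14, 3.14].

### API

Orientations are given as a rotation vector (axis times angle).
In Python, from bench import r gives the robot as it stands. The module is installed in compiled form; this text tells all that it offers.
- The arm moves only by the tool step_arm, never from a script. Its argument "moves" is a list of rows, each an object of numbers: "rx", "ry", "rz": the turn, a rotation vector about the tool's x, y, z in degrees; "dx", "dy", "dz": the shift along the tool's x, y, z in mm; "gripper": the opening, from -1 (shut) to 1 (fully open). In form: [{"rx": .., "ry": .., "rz": .., "dx": .., "dy": .., "dz": .., "gripper": ..}, ...]. A call has 1 to 20 rows; each row shifts and turns the commanded pose from where the row before left it, along the tool's axes as they then stand; what a row does not reach is not made up. A row lasts 1/8 s, in which the tool goes at most 62.5 mm and 10.7 degrees, less where a joint would pass 70% of its speed; a pose out of reach is approached as far as the arm can. A call is refused whole if a number of a shift passes 62.5 or a number of a turn 10.7, either way. A call with a gripper value outside its range is refused whole. The fingers move at their own pace and stop on an object; "grip_force" is the grip in N (left out, the last holds). Time passes only in rows, so rows that do not move let the fingers close. It gives the time, the measured TCP pose, the force, the opening and the grip force at its end, in the units of the state.
- r.get_obs(): the state, without advancing time (a new reading comes with each control period).
- r.grab_frame(name): name is "scene" or "side" or "wrist"; returns the picture (480x640x3 uint8, blue, green, red); there is no depth.
- r.camera_info(name): a dict with "mtx" (3x3 intrinsics, pixels), "rvec" (rotation vector, rad) and "tvec" (3), from world to camera coordinates, as OpenCV has them. Camera axes: x right, y down, z forward; pixel columns grow to the right and rows downward; lengths in m; the calibration is good to about 2 mm. A picture is of the moment at which its call begins: read the wrist's pose just before it. camera_info takes no time and is no camera call; for the wrist camera it gives the pose at the moment of the call.
- r.hand_in(): hands the job in; it is judged then, once.
The state is a dict: "clock": time; "joints": joint angles; "qvel": joint speeds; "tau": joint torques, N m; "tcp_pos": TCP position; "orientation": TCP orientation; "contact_force": force on the tool from outside, world axes, zero at the start; "moment": the same for the moment, N m; "grip_width": finger opening in m; "gripper_force": force on a finger pad.
Only numpy, scipy, OpenCV 4.12 (cv2) and the standard library are available. Lean on these libraries where they do the work, as an engineer would, in place of code of your own. Each camera call takes 0.05 s, during which the arm holds its last target. There are 200 camera calls.

### The job

Push the loose carved frame rail back until its flat wooden back lies flush along the dark fence of the work board; push it along the board, do not lift it. Then push the red clamp handle over and all the way down until the toggle clamp snaps past centre and stays locked by itself, its rubber foot pressing on the rail's flat back. Leave the jar, the gold-leaf book and the brush where they are, and finish clear of everything.

Things in the scene. Friction and masses are not known exactly. Their poses are not given: they have to be found in the camera images.
- board: plywood work board, fixed on the table, 400 (its x) x 500 (its y) x 18 mm; origin at the centre of its underside on the table, z up. A toggle clamp is screwed on behind the fence (bracket at board x = 0, y = -83 to -17 mm); its bar reaches over the fence towards +y; its red handle stands up when open and lies towards -y when locked.
- fence_mid (a point): middle of the face of the dark wooden fence, at board x = 0, y = +20 mm, 7 mm above the board's top; axes as the board's. The fence runs 360 mm along board x, is 14 mm high and 18 mm thick; this face looks to board +y, where the rail lies.
- rail: loose frame rail, 260 (its x) x 60 (its y) mm, about 250 g; origin at the centre of its underside, z up. Its back (-y) is a bare wooden flat 26 mm wide, 22 mm high; its front (+y) is carved, dark red and gold, up to 34 mm high, with a plain upright side 26 mm high. Pushed on that side near mid-length, it slides along the board and squares itself against the fence.
- rail_mid (a point): point 13 mm above the rail's underside, at its centre; 30 mm from its back edge and 30 mm from its front side
- rail_back_near (a point): on the rail's back edge, 125 mm from its centre towards rail -x, 11 mm up; on the fence face when the rail is home
- rail_back_far (a point): on the rail's back edge, 125 mm from its centre towards rail +x, 11 mm up; on the fence face when the rail is home
- clamp_handle (a joint): angle of the handle against the short link under it, rad: 0 fully open, starts at 0 to 0.45 (grip upright or leaning up to 45 degrees towards board -y), dead centre about 2.1, locked at its stop at 2.43. It stays where it is left until the foot meets the rail (about 1.4); from there it springs back if let go early. 3 to 6 N on the grip takes it past dead centre; it then snaps to the stop and stays.
- grip_end (a point): free end of the red grip, on its centre line. The grip is a straight bar 102 mm long, 22 wide (board x), 14 thick. Open: this end 165 to 190 mm above the table. Locked: level, this end at board y = -185 mm, 58 mm above the table. It swings in the upright plane board x = 0, roughly about the grip's root; the side facing the fence, the one to push, becomes the upper side.
- grip_root (a point): lower end of the red grip, on its centre line, 102 mm from grip_end; it travels only about 40 mm (board -y and down) while the handle is thrown
- clamp_foot: black rubber foot, 19 mm across, on a sprung spindle (about 3 mm of give) near the end of the clamp bar; origin at the centre of its pressing face, z from there into the spindle. Open, it is held up clear of the rail; locked, it presses down on the rail's flat back, 15 mm in front of the fence face, with about 27 N.
- jar_mid (a point): centre of a closed jar of red bole, 48 mm across and 62 mm high, standing loose on the board; leave it
- leaf_book: loose book of gold leaf in a peach cover, 85 x 85 x 10 mm, lying on the board; origin at the centre of its underside; leave it
- brush_mid (a point): flat brush lying loose on the board, 15 mm high, 185 mm long along its x (from 83 mm behind this point to 100 mm in front of it), 44 mm wide; leave it

How it is judged:
By the outcome, as a careful person would: the job done as asked, in the order asked, and still so for the second after the job is handed in, with the robot touching nothing.
It also fails if it takes over 51 s, if anything falls off the work surface, if the arm or the gripper's body presses on something with over 40 N, if the wrist force passes 120 N, or if a joint passes its speed limit or range.

## Working session

There is one attempt and no reset: what is moved stays moved. The work goes in short steps, Python scripts to look and compute and a tool call to move; the robot and the scene stay as the last step left them, time stands still between calls to the robot, and variables do not carry over. Pictures are saved under pics/ and viewed, at most 10 in all, crops included, and the job is handed in when it is done.

Besides the shell and the picture viewer there is one more tool, called in YAML: its name, and indented under it one key for each argument. step_arm: Moves the arm, as the interface text tells. Its arguments: {"type":"object","properties":{"moves":{"type":"array","items":{"type":"object","properties":{"rx":{"type":"number"},"ry":{"type":"number"},"rz":{"type":"number"},"dx":{"type":"number"},"dy":{"type":"number"},"dz":{"type":"number"},"gripper":{"type":"number"}}}},"grip_force":{"type":"number"}},"required":["moves"]}

```bash
mkdir -p pics; cat > h.py <<'E'
import numpy as np, cv2
from bench import r
def cam(n):
    c=r.camera_info(n); K=np.array(c["mtx"],float); R=cv2.Rodrigues(np.array(c["rvec"],float))[0]; t=np.array(c["tvec"],float).ravel()
    return K,R,t
def ray(c,uv):
    K,R,t=c; d=R.T@np.linalg.solve(K,[uv[0],uv[1],1]); return -R.T@t,d
def onz(c,uv,z):
    o,d=ray(c,uv); return o+d*(z-o[2])/d[2]
def tri(c1,u1,c2,u2):
    o1,d1=ray(c1,u1);o2,d2=ray(c2,u2)
    s=np.linalg.lstsq(np.c_[d1,-d2],o2-o1,rcond=None)[0]
    a=o1+d1*s[0];b=o2+d2*s[1]; return (a+b)/2,np.linalg.norm(a-b)
def proj(c,p):
    K,R,t=c; q=K@(R@np.asarray(p)+t); return q[:2]/q[2]
E
python3 - <<'E'
from h import *
o=r.get_obs();print(o["tcp_pos"],o["orientation"],r.tcp_to_tips)
for n in("scene","side","wrist"):
    K,R,t=cam(n);print(n,(-R.T@t).round(3),R[2].round(2),K[0,0]);cv2.imwrite(f"pics/{n}0.png",r.grab_frame(n))
E
```

```text
[6.74437269e-01 4.41478290e-06 2.52323815e-01] [-2.22055008e+00 -2.22060563e+00  2.17683788e-03] 0.022
scene [ 1.119 -0.192  1.073] [-0.47  0.26 -0.84] 603.5788211965591
side [0.298 0.582 0.75 ] [ 0.32 -0.6  -0.73] 522.8419091943888
wrist [0.676 0.08  0.372] [-0.   -0.31 -0.95] 373.6849232920011
```

View pics/scene0.png

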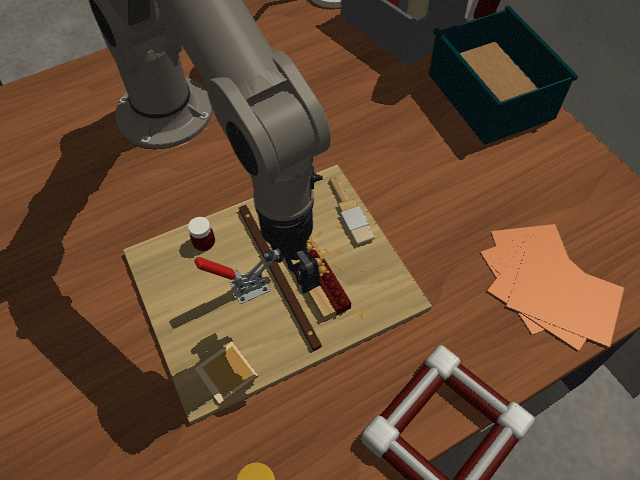

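View pics/side0.png

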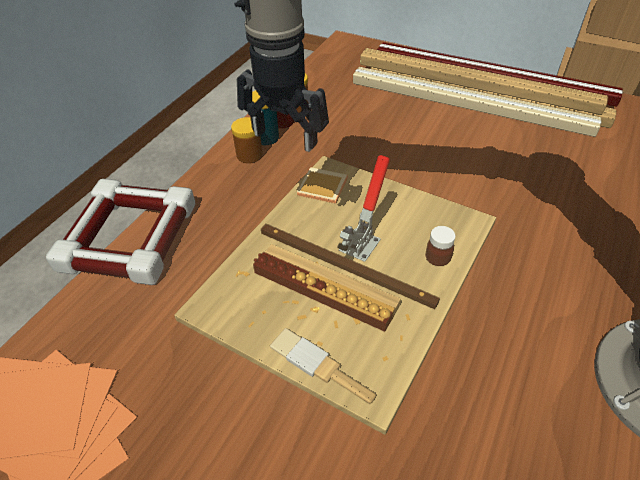

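View pics/wrist0.png

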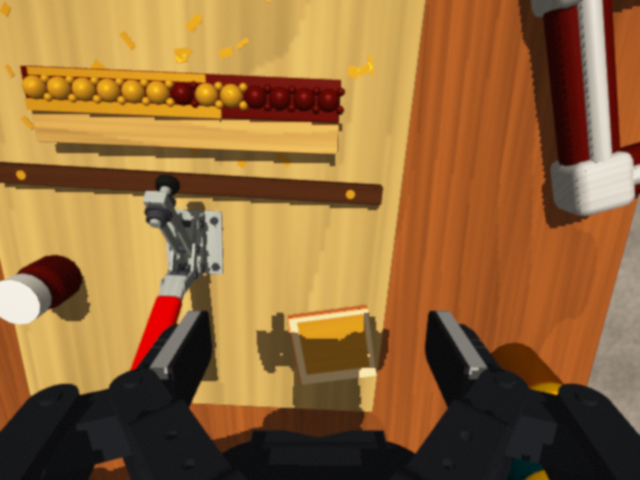

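The views show the fence running roughly along world x. The rail is on its +y side, at wrist (35–340, 65–153). The red grip runs from about (387,157) down to (367,210) in side and (198,262)–(235,275) in scene. The jar is on the -x side, the book at +x/-y, and the brush at +y.

```bash
python3 - <<'E'
from h import *
S,D,W=cam("scene"),cam("side"),cam("wrist")
np.set_printoptions(precision=4,suppress=True)
print("board scene",[onz(S,p,.018)[:2] for p in[(338,166),(430,307),(189,421),(124,250)]])
print("board side",[onz(D,p,.018)[:2] for p in[(495,217),(386,431),(178,318),(322,157)]])
print("fence face top W",[onz(W,p,.032)[:2] for p in[(0,163),(200,174),(380,185)]],"D",[onz(D,p,.032)[:2] for p in[(262,232),(438,299)]])
print("rail back top W",[onz(W,p,.040)[:2] for p in[(35,142),(337,153)]])
print("rail front top W",[onz(W,p,.044)[:2] for p in[(22,67),(340,80)]])
print("rail front side D",[onz(D,p,.044)[:2] for p in[(254,264),(390,322)]], "bottom",[onz(D,p,.018)[:2] for p in[(254,272),(389,329)]])
# grip by red mask in views
for n,c in(("scene",S),("side",D),("wrist",W)):
    im=cv2.imread(f"pics/{n}0.png"); m=((im[...,2]>130)&(im[...,1]<60)&(im[...,0]<60)).astype(np.uint8)
    k,l,st,ce=cv2.connectedComponentsWithStats(m); i=1+np.argmax(st[1:,4]); b=cv2.boxPoints(cv2.minAreaRect(np.argwhere(l==i)[:,::-1].astype(np.float32)))
    print(n,st[i],b.ravel())
    L=np.linalg.norm(b-np.roll(b,-1,0),axis=1); j=0 if L[0]<L[1] else 1
    e=[(b[j]+b[j+1])/2,(b[j+2]+b[(j+3)%4])/2]; print(e)
    if n=="scene":es=e
    if n=="side":
        for a in es:
            for q in e: print("grip",a,q,*tri(S,a,c,q))
print("jar top",onz(S,(200,225),.08),onz(D,(442,236),.08))
print("book W",[onz(W,p,.028)[:2] for p in[(289,318),(367,307),(375,378),(300,385)]])
print("brush D",[onz(D,p,.028)[:2] for p in[(290,332),(270,348),(376,395),(370,402)]])
E
```

```text
board scene [array([0.3739, 0.2711]), array([0.7667, 0.2438]), array([ 0.7353, -0.2487]), array([ 0.3418, -0.2242])]
board side [array([ 0.3414, -0.2251]), array([0.3681, 0.2724]), array([0.7557, 0.25  ]), array([ 0.7361, -0.2437])]
fence face top W [array([0.3895, 0.0405]), array([0.5685, 0.0307]), array([0.7322, 0.0207])] D [array([0.7259, 0.0259]), array([0.3757, 0.0277])]
rail back top W [array([0.4313, 0.0593]), array([0.692 , 0.0501])]
rail front top W [array([0.4376, 0.118 ]), array([0.6933, 0.1083])]
rail front side D [array([0.6901, 0.1087]), array([0.4283, 0.1149])] bottom [array([0.6943, 0.1074]), array([0.4294, 0.1112])]
scene [196 257  39  19 265] [194.5 263.5 197.  256.  236.  269.  233.5 276.5]
[array([195.75, 259.75], dtype=float32), array([234.75, 272.75], dtype=float32)]
side [367 155  22  43 297] [365.4312 196.2294 378.1468 153.8441 389.4312 157.2294 376.7156 199.6147]
[array([383.789 , 155.5367], dtype=float32), array([371.0734, 197.922 ], dtype=float32)]
grip [195.75 259.75] [383.789  155.5367] [ 0.5438 -0.1174  0.1778] 0.004828425278746969
grip [195.75 259.75] [371.0734 197.922 ] [ 0.5294 -0.0963  0.1173] 0.058409523121267154
grip [234.75 272.75] [383.789  155.5367] [ 0.5659 -0.0875  0.1738] 0.06447523124165536
grip [234.75 272.75] [371.0734 197.922 ] [ 0.5523 -0.0668  0.1097] 0.01559624396766821
wrist [ 131  296   50   74 1272] [128.7586 368.1034 159.7241 290.6896 183.     300.     152.0345 377.4138]
[array([171.362 , 295.3448], dtype=float32), array([140.3965, 372.7586], dtype=float32)]
jar top [ 0.4083 -0.0708  0.08  ] [ 0.4084 -0.069   0.08  ]
book W [array([ 0.6453, -0.1192]), array([ 0.726 , -0.1063]), array([ 0.7385, -0.1941]), array([ 0.6555, -0.2036])]
brush D [array([0.5689, 0.1948]), array([0.5825, 0.235 ]), array([0.4011, 0.233 ]), array([0.4046, 0.247 ])]
```

step_arm:
  moves:
    - {"rz": 3.6,"gripper": -1}
    - {"dx": 45,"dy": -40,"gripper": -1}
    - {"dx": 45,"dy": -40,"gripper": -1}
    - {"dx": 43,"dy": -37,"dz": 20,"gripper": -1}
    - {"dz": 40,"gripper": -1}
    - {"dz": 40,"gripper": -1}
    - {"dz": 40,"gripper": -1}
    - {"dz": 20,"gripper": -1}
    - {"gripper": -1}
    - {"gripper": -1}

```text
invalid input at $.moves[0]: expected keys rx, ry, rz, dx, dy, dz, gripper
```

```bash
python3 - <<'E'
from h import *
o=r.get_obs();print(o["clock"],o["tcp_pos"],o["contact_force"],r.tcp_to_tips,o["grip_width"])
a=r.grab_frame("side");b=r.grab_frame("wrist")[:, :]
W=cam("wrist"); D=cam("side");p=o["tcp_pos"];print(proj(D,[p[0],p[1],p[2]-.022]))
cv2.imwrite("pics/s1.png",np.hstack([cv2.resize(a[130:430,200:500],(400,400)),cv2.resize(b,(400,400))]))
E
```

```text
0.15 [6.74584790e-01 2.64406188e-05 2.52557625e-01] [-1.10731858  0.4368787  -0.54327128] 0.022 0.08504679805135286
[284.99472644 147.33443416]
```

View pics/s1.png

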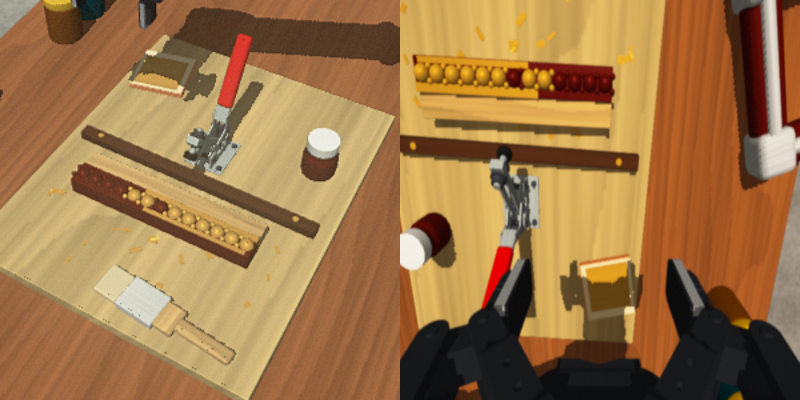

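The call was refused because every row needs all the keys, so nothing moved. The picture shows the clamp bar and foot tucked above the fence, clear of where the gripper will push.

step_arm:
  moves:
    - {"rx": 0,"ry": 0,"rz": 3.6,"dx": 0,"dy": 0,"dz": 0,"gripper": -1}
    - {"rx": 0,"ry": 0,"rz": 0,"dx": 45,"dy": -40,"dz": 0,"gripper": -1}
    - {"rx": 0,"ry": 0,"rz": 0,"dx": 45,"dy": -40,"dz": 0,"gripper": -1}
    - {"rx": 0,"ry": 0,"rz": 0,"dx": 43,"dy": -37,"dz": 20,"gripper": -1}
    - {"rx": 0,"ry": 0,"rz": 0,"dx": 0,"dy": 0,"dz": 40,"gripper": -1}
    - {"rx": 0,"ry": 0,"rz": 0,"dx": 0,"dy": 0,"dz": 40,"gripper": -1}
    - {"rx": 0,"ry": 0,"rz": 0,"dx": 0,"dy": 0,"dz": 40,"gripper": -1}
    - {"rx": 0,"ry": 0,"rz": 0,"dx": 0,"dy": 0,"dz": 20,"gripper": -1}
    - {"rx": 0,"ry": 0,"rz": 0,"dx": 0,"dy": 0,"dz": 0,"gripper": -1}
    - {"rx": 0,"ry": 0,"rz": 0,"dx": 0,"dy": 0,"dz": 0,"gripper": -1}

```text
clock: 1.5
tcp_pos: [0.5673, 0.1403, 0.0943]
orientation: [2.29, 2.15, 0.002]
contact_force: [-0.4, 0.3, 0.8]
grip_width: 0.0003
gripper_force: 0.0
```

```bash
python3 - <<'E'
from h import *
o=r.get_obs();print(o["clock"],o["tcp_pos"],o["contact_force"],r.tcp_to_tips,o["grip_width"])
a=r.grab_frame("side");b=r.grab_frame("wrist")
D=cam("side");p=o["tcp_pos"];u=proj(D,[p[0],p[1],p[2]-.022]);print(u,(u-[200,130])*4/3)
cv2.imwrite("pics/s2.png",np.hstack([cv2.resize(a[130:430,200:500],(400,400)),cv2.resize(b,(400,400))]))
E
```

```text
1.5 [0.56732468 0.14026305 0.0942673 ] [-0.44640615  0.34075188  0.76192475] 0.022 0.0002658006619510745
[305.75258218 291.72794332] [141.0034429  215.63725777]
```

View pics/s2.png

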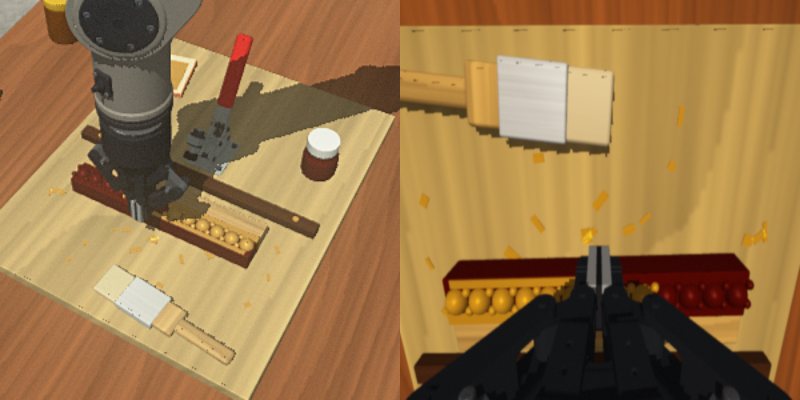

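The shut fingertips are centred on the rail's length at wrist-crop (598,250), in front of its carved side, and the brush is well clear. I'll lower them and push.

step_arm:
  moves:
    - {"rx": 0,"ry": 0,"rz": 0,"dx": 0,"dy": 0,"dz": 24,"gripper": -1}
    - {"rx": 0,"ry": 0,"rz": 0,"dx": 0,"dy": 0,"dz": 20,"gripper": -1}
    - {"rx": 0,"ry": 0,"rz": 0,"dx": 0,"dy": 0,"dz": 0,"gripper": -1}
    - {"rx": 0,"ry": 0,"rz": 0,"dx": -6,"dy": 0,"dz": 0,"gripper": -1}
    - {"rx": 0,"ry": 0,"rz": 0,"dx": -6,"dy": 0,"dz": 0,"gripper": -1}
    - {"rx": 0,"ry": 0,"rz": 0,"dx": -5,"dy": 0,"dz": 0,"gripper": -1}
    - {"rx": 0,"ry": 0,"rz": 0,"dx": -5,"dy": 0,"dz": 0,"gripper": -1}
    - {"rx": 0,"ry": 0,"rz": 0,"dx": 0,"dy": 0,"dz": 0,"gripper": -1}

```text
clock: 2.6
tcp_pos: [0.5654, 0.1176, 0.0495]
orientation: [2.291, 2.15, 0.0]
contact_force: [0.3, -0.0, 0.9]
grip_width: 0.0001
gripper_force: 0.2
```

step_arm:
  moves:
    - {"rx": 0,"ry": 0,"rz": 0,"dx": -3,"dy": 0,"dz": 0,"gripper": -1}
    - {"rx": 0,"ry": 0,"rz": 0,"dx": -3,"dy": 0,"dz": 0,"gripper": -1}
    - {"rx": 0,"ry": 0,"rz": 0,"dx": -3,"dy": 0,"dz": 0,"gripper": -1}
    - {"rx": 0,"ry": 0,"rz": 0,"dx": -2,"dy": 0,"dz": 0,"gripper": -1}
    - {"rx": 0,"ry": 0,"rz": 0,"dx": 0,"dy": 0,"dz": 0,"gripper": -1}

```text
clock: 3.22
tcp_pos: [0.5645, 0.1067, 0.0492]
orientation: [2.29, 2.15, -0.001]
contact_force: [1.2, 1.1, 0.7]
grip_width: 0.0
gripper_force: 0.6
```

step_arm:
  moves:
    - {"rx": 0,"ry": 0,"rz": 0,"dx": -2,"dy": 0,"dz": 0,"gripper": -1}
    - {"rx": 0,"ry": 0,"rz": 0,"dx": -2,"dy": 0,"dz": 0,"gripper": -1}
    - {"rx": 0,"ry": 0,"rz": 0,"dx": 0,"dy": 0,"dz": 0,"gripper": -1}

```text
clock: 3.6
tcp_pos: [0.5641, 0.1026, 0.0492]
orientation: [2.291, 2.15, -0.001]
contact_force: [-0.3, 1.5, 0.9]
grip_width: 0.0002
gripper_force: 0.4
```

step_arm:
  moves:
    - {"rx": 0,"ry": 0,"rz": 0,"dx": -2,"dy": 0,"dz": 0,"gripper": -1}
    - {"rx": 0,"ry": 0,"rz": 0,"dx": -1,"dy": 0,"dz": 0,"gripper": -1}
    - {"rx": 0,"ry": 0,"rz": 0,"dx": 0,"dy": 0,"dz": 0,"gripper": -1}

```text
clock: 3.98
tcp_pos: [0.564, 0.1011, 0.0493]
orientation: [-2.289, -2.151, -0.001]
contact_force: [-0.6, 5.5, -1.1]
grip_width: -0.0002
gripper_force: 2.5
```

step_arm:
  moves:
    - {"rx": 0,"ry": 0,"rz": 0,"dx": -2,"dy": 0,"dz": 0,"gripper": -1}
    - {"rx": 0,"ry": 0,"rz": 0,"dx": 0,"dy": 0,"dz": 0,"gripper": -1}

```text
clock: 4.22
tcp_pos: [0.564, 0.101, 0.0495]
orientation: [-2.287, -2.152, -0.004]
contact_force: [-0.1, 9.4, -1.7]
grip_width: -0.0002
gripper_force: 4.6
```

step_arm:
  moves:
    - {"rx": 0,"ry": 0,"rz": 0,"dx": -2,"dy": 0,"dz": 0,"gripper": -1}
    - {"rx": 0,"ry": 0,"rz": 0,"dx": 0,"dy": 0,"dz": 0,"gripper": -1}
    - {"rx": 0,"ry": 0,"rz": 0,"dx": 0,"dy": 0,"dz": 0,"gripper": -1}

```text
clock: 4.6
tcp_pos: [0.5639, 0.1009, 0.0496]
orientation: [-2.284, -2.153, -0.007]
contact_force: [-0.3, 13.6, -0.2]
grip_width: 0.0005
gripper_force: 6.5
```

step_arm:
  moves:
    - {"rx": 0,"ry": 0,"rz": 0,"dx": 7,"dy": 0,"dz": 0,"gripper": -1}
    - {"rx": 0,"ry": 0,"rz": 0,"dx": 22,"dy": 0,"dz": 0,"gripper": -1}
    - {"rx": 0,"ry": 0,"rz": 0,"dx": 0,"dy": 0,"dz": -40,"gripper": -1}
    - {"rx": 0,"ry": 0,"rz": 0,"dx": 0,"dy": 0,"dz": -60,"gripper": -1}
    - {"rx": 0,"ry": 0,"rz": 0,"dx": 0,"dy": 0,"dz": -60,"gripper": -1}
    - {"rx": 0,"ry": 0,"rz": 0,"dx": -30,"dy": 60,"dz": -50,"gripper": -1}
    - {"rx": 0,"ry": 0,"rz": 0,"dx": -55,"dy": 50,"dz": 0,"gripper": -1}
    - {"rx": 0,"ry": 0,"rz": 0,"dx": -60,"dy": 0,"dz": 0,"gripper": -1}
    - {"rx": 0,"ry": 0,"rz": 0,"dx": 0,"dy": 0,"dz": 0,"gripper": -1}

```text
clock: 5.72
tcp_pos: [0.644, -0.0162, 0.2464]
orientation: [2.299, 2.137, -0.006]
contact_force: [-0.7, 0.9, -0.1]
grip_width: 0.0001
gripper_force: 0.0
```

```bash
python3 - <<'E'
from h import *
o=r.get_obs();print(o["clock"],o["tcp_pos"],o["contact_force"])
a=r.grab_frame("side");W=cam("wrist");b=r.grab_frame("wrist")
cv2.imwrite("pics/side3.png",a);cv2.imwrite("pics/wrist3.png",b);np.savez("w3.npz",*W)
cv2.imwrite("pics/s3.png",np.vstack([cv2.resize(a[210:310,230:450],(800,300),interpolation=2),cv2.resize(b,(400,300))[:, :].repeat(1,1) if 0 else np.hstack([cv2.resize(b,(400,300)),cv2.resize(a,(400,300))])]))
E
```

```text
5.725 [ 0.64401945 -0.01618226  0.24641109] [-0.65189198  0.89442803 -0.08334858]
```

View pics/s3.png

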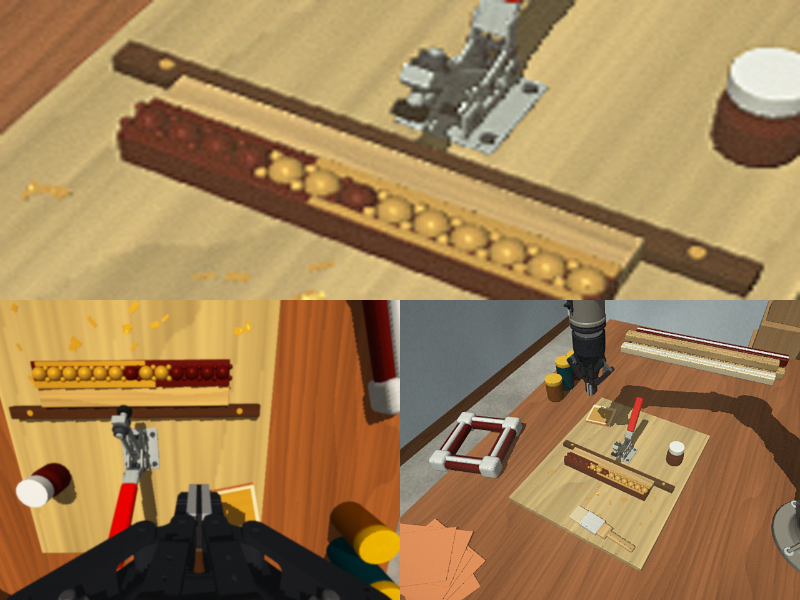

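The rail back is flush along the whole fence at crop (180,80)–(640,240), and the clamp is untouched. Next I'll approach the fence-facing side of the grip near its free end.

step_arm:
  moves:
    - {"rx": 0,"ry": 0,"rz": -0.6,"dx": 0,"dy": -30,"dz": 0,"gripper": -1}
    - {"rx": 0,"ry": 0,"rz": 0,"dx": -20,"dy": -35,"dz": 0,"gripper": -1}
    - {"rx": 0,"ry": 0,"rz": 0,"dx": -30,"dy": -28,"dz": 0,"gripper": -1}
    - {"rx": 0,"ry": 0,"rz": 0,"dx": -8,"dy": 0,"dz": 20,"gripper": -1}
    - {"rx": 0,"ry": 0,"rz": 0,"dx": 0,"dy": 0,"dz": 25,"gripper": -1}
    - {"rx": 0,"ry": 0,"rz": 0,"dx": 0,"dy": 0,"dz": 10,"gripper": -1}
    - {"rx": 0,"ry": 0,"rz": 0,"dx": 0,"dy": 0,"dz": 0,"gripper": -1}

```text
clock: 6.7
tcp_pos: [0.5483, -0.0601, 0.1913]
orientation: [-2.276, -2.164, 0.001]
contact_force: [1.0, 0.0, -0.5]
grip_width: 0.0002
gripper_force: 0.0
```

```bash
cat >> h.py <<'E'
def bc(p): d=np.array(p[:2])-[.552,.012]; return 1000*np.array([d@[.998,-.062],d@[.062,.998],p[2]])
E
python3 - <<'E'
from h import *
o=r.get_obs();print(o["clock"],o["tcp_pos"],o["orientation"],o["contact_force"],bc(o["tcp_pos"]))
a=r.grab_frame("side");b=r.grab_frame("scene")
cv2.imwrite("pics/s4.png",np.hstack([cv2.resize(a[60:300,280:480],(400,480)),cv2.resize(b[180:360,130:280],(400,480))]))
E
```

```text
6.7 [ 0.54825259 -0.0600569   0.19125888] [-2.27578903e+00 -2.16408064e+00  1.09923369e-03] [ 1.01491365e+00  3.41408506e-04 -4.99137715e-01] [  0.7276152  -72.14512594 191.2588808 ]
```

View pics/s4.png

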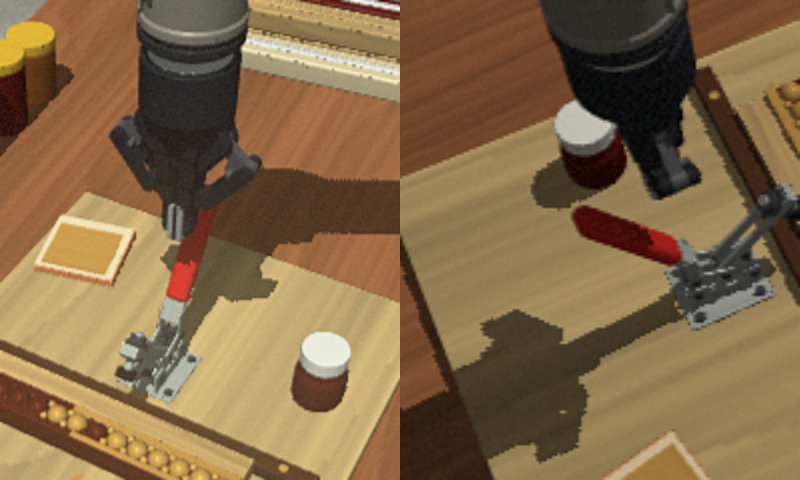

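The shut fingertips are lined up with the grip on its fence side, with a small gap (left crop at about (180,225)). I'll start the arc push.

step_arm:
  moves:
    - {"rx": 0,"ry": 0,"rz": 0,"dx": -14,"dy": 0,"dz": 3,"gripper": -1}
    - {"rx": 0,"ry": 0,"rz": 0,"dx": -13,"dy": 0,"dz": 3,"gripper": -1}
    - {"rx": 0,"ry": 0,"rz": 0,"dx": -6,"dy": 0,"dz": 6,"gripper": -1}
    - {"rx": 0,"ry": 0,"rz": 0,"dx": -6,"dy": 0,"dz": 7,"gripper": -1}
    - {"rx": 0,"ry": 0,"rz": 0,"dx": -6,"dy": 0,"dz": 8,"gripper": -1}
    - {"rx": 0,"ry": 0,"rz": 0,"dx": 0,"dy": 0,"dz": 0,"gripper": -1}

```text
clock: 7.55
tcp_pos: [0.5453, -0.1069, 0.1636]
orientation: [-2.279, -2.161, 0.002]
contact_force: [-0.6, 0.7, -0.4]
grip_width: -0.0002
gripper_force: 0.0
```

```bash
python3 - <<'E'
from h import *
o=r.get_obs();print(o["clock"],o["orientation"],o["contact_force"],bc(o["tcp_pos"]))
a=r.grab_frame("side");b=r.grab_frame("scene")
cv2.imwrite("pics/s5.png",np.hstack([cv2.resize(a[60:300,280:480],(400,480)),cv2.resize(b[180:360,130:280],(400,480))]))
E
```

```text
7.55 [-2.27864238 -2.16087054  0.00228851] [-0.57311697  0.65177265 -0.39662086] [   0.66425797 -119.09194287  163.63017886]
```

View pics/s5.png

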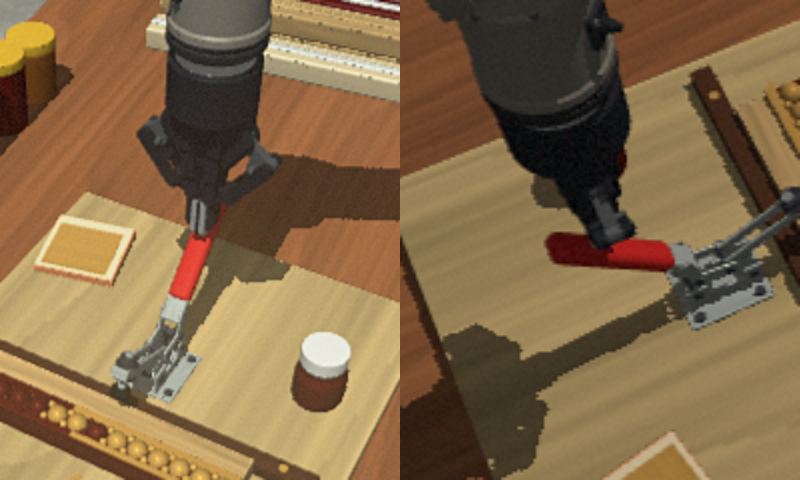

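The grip has followed the push and now leans about 50°, with the tips resting mid-grip (right crop (610,245)). I'll carry on down the arc.

step_arm:
  moves:
    - {"rx": 0,"ry": 0,"rz": 0,"dx": -7,"dy": -1,"dz": 6,"gripper": -1}
    - {"rx": 0,"ry": 0,"rz": 0,"dx": -7,"dy": 0,"dz": 8,"gripper": -1}
    - {"rx": 0,"ry": 0,"rz": 0,"dx": -6,"dy": 0,"dz": 8,"gripper": -1}
    - {"rx": 0,"ry": 0,"rz": 0,"dx": -5,"dy": 0,"dz": 8,"gripper": -1}
    - {"rx": 0,"ry": 0,"rz": 0,"dx": 0,"dy": 0,"dz": 0,"gripper": -1}

```text
clock: 8.28
tcp_pos: [0.5432, -0.132, 0.1338]
orientation: [-2.279, -2.161, 0.002]
contact_force: [0.1, 0.7, 0.6]
grip_width: 0.0002
gripper_force: 0.3
```

step_arm:
  moves:
    - {"rx": 0,"ry": 0,"rz": 0,"dx": -4,"dy": 0,"dz": 7,"gripper": -1}
    - {"rx": 0,"ry": 0,"rz": 0,"dx": -4,"dy": 0,"dz": 7,"gripper": -1}
    - {"rx": 0,"ry": 0,"rz": 0,"dx": -2,"dy": 0,"dz": 6,"gripper": -1}
    - {"rx": 0,"ry": 0,"rz": 0,"dx": 0,"dy": 0,"dz": 0,"gripper": -1}

```text
clock: 8.78
tcp_pos: [0.543, -0.1418, 0.1141]
orientation: [-2.279, -2.162, 0.001]
contact_force: [0.0, 0.6, 0.6]
grip_width: -0.0001
gripper_force: 0.7
```

```bash
python3 - <<'E'
from h import *
o=r.get_obs();print(o["clock"],o["orientation"],o["contact_force"],bc(o["tcp_pos"]))
a=r.grab_frame("side");b=r.grab_frame("scene")
cv2.imwrite("pics/s6.png",np.hstack([cv2.resize(a[60:300,280:480],(400,480)),cv2.resize(b[180:360,130:280],(400,480))]))
E
```

```text
8.775 [-2.27908240e+00 -2.16226197e+00  1.17187458e-03] [0.03247503 0.63977519 0.55450698] [   0.51998816 -154.06097879  114.11106417]
```

View pics/s6.png

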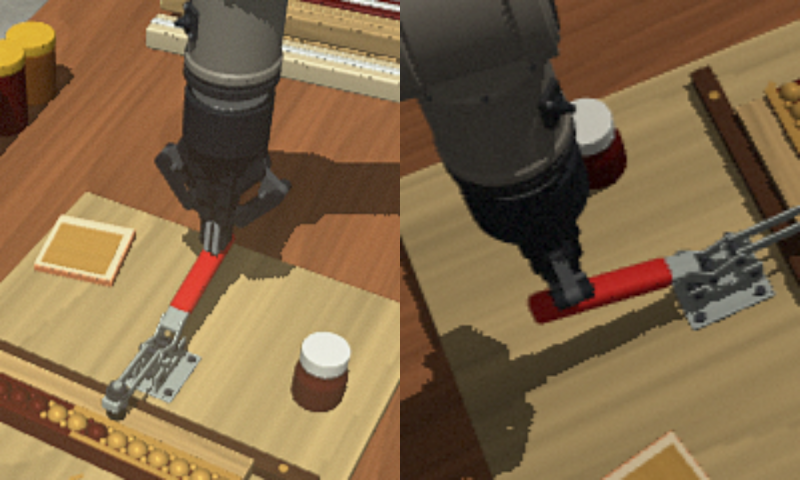

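The tips now sit about 20–25 mm from the grip's end (right crop (570,295)), and the bar is coming down over the rail. From here I'll push straight down.

step_arm:
  moves:
    - {"rx": 0,"ry": 0,"rz": 0,"dx": 0,"dy": 0,"dz": 6,"gripper": -1}
    - {"rx": 0,"ry": 0,"rz": 0,"dx": 0,"dy": 0,"dz": 6,"gripper": -1}
    - {"rx": 0,"ry": 0,"rz": 0,"dx": 0,"dy": 0,"dz": 5,"gripper": -1}
    - {"rx": 0,"ry": 0,"rz": 0,"dx": 0,"dy": 0,"dz": 0,"gripper": -1}

```text
clock: 9.38
tcp_pos: [0.5427, -0.1411, 0.0969]
orientation: [-2.278, -2.162, 0.001]
contact_force: [0.3, 0.3, 0.6]
grip_width: -0.0001
gripper_force: 0.0
```

step_arm:
  moves:
    - {"rx": 0,"ry": 0,"rz": 0,"dx": 0,"dy": 0,"dz": 5,"gripper": -1}
    - {"rx": 0,"ry": 0,"rz": 0,"dx": 0,"dy": 0,"dz": 5,"gripper": -1}
    - {"rx": 0,"ry": 0,"rz": 0,"dx": 0,"dy": 0,"dz": 3,"gripper": -1}
    - {"rx": 0,"ry": 0,"rz": 0,"dx": 0,"dy": 0,"dz": 0,"gripper": -1}

```text
clock: 9.88
tcp_pos: [0.5432, -0.1413, 0.0847]
orientation: [-2.279, -2.162, -0.0]
contact_force: [-0.7, 0.0, 2.5]
grip_width: 0.0
gripper_force: 1.0
```

step_arm:
  moves:
    - {"rx": 0,"ry": 0,"rz": 0,"dx": 0,"dy": 0,"dz": 3,"gripper": -1}
    - {"rx": 0,"ry": 0,"rz": 0,"dx": 0,"dy": 0,"dz": 0,"gripper": -1}

```text
clock: 10.12
tcp_pos: [0.5438, -0.1415, 0.0829]
orientation: [2.278, 2.162, 0.001]
contact_force: [-4.4, 0.5, 13.0]
grip_width: 0.0002
gripper_force: 6.2
```

step_arm:
  moves:
    - {"rx": 0,"ry": 0,"rz": 0,"dx": 0,"dy": 0,"dz": 2,"gripper": -1}
    - {"rx": 0,"ry": 0,"rz": 0,"dx": 0,"dy": 0,"dz": 0,"gripper": -1}

```text
clock: 10.38
tcp_pos: [0.5442, -0.1416, 0.0817]
orientation: [2.278, 2.161, 0.002]
contact_force: [-4.5, 1.7, 19.2]
grip_width: 0.0001
gripper_force: 9.7
```

step_arm:
  moves:
    - {"rx": 0,"ry": 0,"rz": 0,"dx": 0,"dy": 0,"dz": -12,"gripper": -1}
    - {"rx": 0,"ry": 0,"rz": 0,"dx": 0,"dy": 0,"dz": -40,"gripper": -1}
    - {"rx": 0,"ry": 0,"rz": 0,"dx": 0,"dy": 0,"dz": -60,"gripper": -1}
    - {"rx": 0,"ry": 0,"rz": 0,"dx": 0,"dy": 0,"dz": -60,"gripper": -1}
    - {"rx": 0,"ry": 0,"rz": 0,"dx": 0,"dy": 0,"dz": -20,"gripper": -1}
    - {"rx": 0,"ry": 0,"rz": 0,"dx": 0,"dy": 0,"dz": 0,"gripper": -1}
    - {"rx": 0,"ry": 0,"rz": 0,"dx": 0,"dy": 0,"dz": 0,"gripper": -1}

```text
clock: 11.25
tcp_pos: [0.5424, -0.1411, 0.2703]
orientation: [-2.278, -2.161, 0.002]
contact_force: [-0.9, 1.0, 0.3]
grip_width: -0.0
gripper_force: 0.0
```

```bash
python3 - <<'E'
from h import *
o=r.get_obs();print(o["clock"],o["contact_force"],bc(o["tcp_pos"]))
a=r.grab_frame("side");b=r.grab_frame("scene")
S,D=cam("scene"),cam("side")
for by,z in((-.185,.058),(-.083,.058)):
    p=[.552+.062*by,.012+.998*by,z]; print("expected",proj(S,p),(proj(S,p)-[120,160])*2,(proj(D,p)-[230,130])*1.818)
cv2.imwrite("pics/s7.png",np.hstack([cv2.resize(a[130:350,230:450],(400,400)),cv2.resize(b[160:360,120:320],(400,400))]))
E
```

```text
11.25 [-0.86023071  1.02338977  0.27958909] [-7.72205012e-02 -1.53417412e+02  2.70310280e+02]
expected [180.92024999 304.62759787] [121.84049999 289.25519573] [296.15899661 105.60323933]
expected [231.44942324 283.09461282] [222.89884648 246.18922564] [253.26273422 162.82431842]
```

View pics/s7.png

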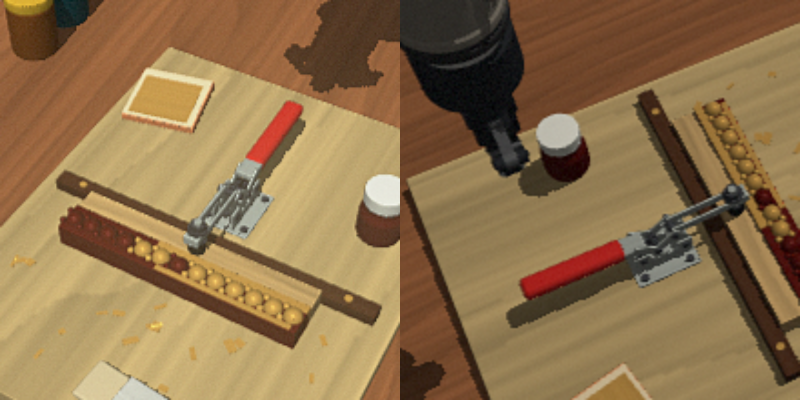

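The grip lies level, at right crop (525,290)–(622,245), and the predicted locked pose is (522,289)–(623,246). The foot is on the flat back, the rail is flush, and the gripper is clear, so I'll hand in.

```bash
python3 -c "
from bench import r
print(r.hand_in())"
```

```text
the job is handed in; nothing more can be done
None
```

The rail lies flush against the fence, the toggle clamp stayed locked after I let go with its foot on the rail's flat back, the arm is clear of everything, and the job is handed in at about 11 s.

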